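# Hold an opened phone down on the test pins

## Robot

A 6-joint arm with a two-finger parallel gripper is mounted at the origin on the work surface. World frame = base frame: x ahead of the robot, y to its left, z up, the work surface at z = 0. Lengths are in m, angles in rad, forces in N, time in s.
With the tool pointing down it reaches from about 0.35 to 0.85 m from the base axis. Payload 8.1 kg.
Tool frame: the origin (TCP) lies midway between the tips of the shut fingers; the grasp point (between the pads) lies robot.grip_depth behind it (robot.grip_depth is the distance from the TCP to the grasp point, in m); z points along the fingers, y is the line along which they close (so a half turn about z gives the same grasp; the last joint's range is limited). The gripper opens to 93 mm and grips with 3 to 60 N. Pads are 15 mm wide; open, the fingers measure 128 mm over their backs; the gripper's body (75 mm by 188 mm) begins 65 mm behind the grasp point.
Start: joints at [1.155, 0.13, 1.488, -0, 1.523, -0.085], TCP at [0.195, 0.567, 0.219] pointing down, gripper open.
Joint ranges: [-2.96, 2.96], [-0.89, 2.26], [0.02, 2.5], [-1.34, 4.48], [0, 2.73], [-2.66, 2.66]. Speed limits (rad/s): [2.39, 2.39, 2.79, 3.14, 3.14, 3.14].

## Interface

Orientations are given as a rotation vector (axis times angle).
In Python, from plant import robot gives the robot as it stands.
- The arm moves only by the tool carry_out, never from a script. Its argument "rows" is a list of rows, each a list of 6 numbers: the shift along the tool's x, y, z in m, then the turn, a rotation vector about the tool's x, y, z in degrees. A call has 1 to 12 rows; each row is the pose to reach, as a shift and turn from the pose commanded when the call began, along the tool's axes at that moment; what a row does not reach only later rows make up. A row lasts 1/8 s, in which the tool goes at most 62.5 mm and 10.7 degrees, less where a joint would pass 70% of its speed; a pose out of reach is approached as far as the arm can. A call with a gripper value outside its range is refused whole. "jaw" is the closure in counts, from 0 (fully open) to 255 (shut), set as the call begins (left out, the last holds). The fingers move at their own pace and stop on an object; "force" is the grip in N (left out, the last holds). Time passes only in rows, so rows that repeat a pose let the fingers close. It gives the time, the measured TCP pose, the force, the opening and the grip force at its end, in the units of the state.
- robot.read_state(): the state, without advancing time (a new reading comes with each control period).
- robot.read_camera(name): name is "side" or "top"; returns the picture (480x640x3 uint8, red, green, blue); there is no depth.
- robot.camera_model(name): a dict with "fx", "fy", "cx", "cy" (pixels), "dist" ([k1, k2, p1, p2, k3] as OpenCV has them; the pictures are not rectified), "R" (3x3) and "t" (3): a world point X has camera coordinates R X + t. Camera axes: x right, y down, z forward; pixel columns grow to the right and rows downward; lengths in m; the calibration is good to about 2 mm. A picture is of the moment at which its call begins. camera_model takes no time and is no camera call.
- robot.close_job(): hands the job in; it is judged then, once.
Trained networks look in the newest picture that a camera, given by its name, has taken for a name from the list of things; names that differ only in an ending like _2 or _b are one class to them, and where a whole thing is asked for, a point or a joint stands for the part that bears it (a point fixed in the world has none). Each returns a list of dicts, best first, with "conf" (0 to 1); they miss things now and then, are a little off and sometimes report something else, mostly with a low value. They report only what shows in the picture. A call takes as long as a camera call. They do not tell look-alikes from the thing itself.
- robot.outline_of(camera, target): "pixels" (480x640 bool, what is visible of it) and "pixel" ([column, row] in pixels, amid what is visible of it).
The state is a dict: "t": time; "q": joint angles; "dq": joint speeds; "joint_torque": joint torques, N m; "tool_pos": TCP position; "orientation": TCP orientation; "force": force on the tool from outside, world axes, zero at the start; "wrist_torque": the same for the moment, N m; "opening": finger opening in m; "gripper_force": force on a finger pad.
Only numpy, scipy, OpenCV 4.12 (cv2) and the standard library are available. Lean on these libraries where they do the work, as an engineer would, in place of code of your own. Each camera call takes 0.05 s, during which the arm holds its last target. There are 200 camera calls.

## Task

Lift the opened phone (the one with its circuit board showing) off its foam rest and lay it in the nest of the pin test fixture, board side up and camera-lens end towards the hinge, so that it lies flat on both ledges between the locating pins; let go of it. Then bring the fixture's spring-loaded press arm down by its handle until the arm meets its stop, pressing the phone onto the test pins, and keep it there: the test runs while the arm is held, so finish still holding it fully down. Leave everything else on the bench where it is.

Things in the scene. Friction and masses are not known exactly. Their poses are not given: they have to be found in the camera images.
- phone: opened phone, loose, 60-120 g: black frame 50 (x) x 110 (y) x 10 mm high, green board and two flat steel cans on top, lying board up on a foam rest. Origin: centre of its underside, z up. The +y end has the small round camera lens, the -y end the charging socket. Grip it across the 50 mm width at mid-length, where the side walls are plain
- phone_lens (a point): the camera lens, on the phone's top 49 mm from its middle towards +y and 13 mm towards -x
- rest_a: one of two identical black foam rests, fixed: 40 mm (x) by 92 mm (y), 18 mm high; origin under its centre. The opened phone lies on this one, overhanging it by 5 mm on each long side
- fixture: pin test fixture, fixed: grey base with aluminium top, 150 mm (x) by 205 mm (y from -80 to +125), 42 mm high. Origin on the bench under the nest's middle. The press arm's hinge is on the +y side; a 10 mm stop post, top 91 mm above the bench, stands at x 0, y -71 mm. The phone goes in with its x and y axes along the fixture's (lens end to +y)
- nest (a point): middle of the nest at ledge-top height, 68 mm above the bench unpressed: the phone's origin belongs here. Two white ledges, 10 mm (y) x 44 mm (x), 12 mm high, at y +-45 mm on a spring-borne plate 90 x 125 mm. Eight 6 mm round-nosed pins rise 8 mm above the ledges with 1.5 mm play round the phone: at its ends (x +-12) and sides (y +-45 mm); mid-sides are free for fingers
- carrier (a joint): how far the nest plate is pressed down, m: 0 at rest, about 0.005 with the phone in it and the press arm on its stop. Spring: about 4.5 N to start it, 13 N at 5.5 mm
- press (a joint): press arm angle, rad: 0 = straight up, where springs return it; 1.57 = level over the nest, on its stop. It turns about a level line along the fixture's x; the handle swings towards the fixture's -y and down. A 26 mm wide bar, clear plate and four pusher rods reaching 24.5 mm out from the bar's centre line, which meet the phone in the last 0.08 rad. Handle force: 1 N to start, 9-12 N at the stop
- press_hinge (a point): middle of the hinge pin, 97 mm above the bench, 105 mm from the nest's middle towards the fixture's +y
- press_handle (a point): centre of the handle at the arm's end, 200 mm from the hinge line: black round bar 22 mm thick, 48 mm long, parallel to the hinge line (fixture's x). 297 mm above the bench with the arm up, 97 mm with it down. It can be pinched from above over its flat ends, between which it turns as the arm swings, or be pulled over and pushed down
- closed_phone: bystander: an ordinary closed phone with screen and keys, 52 x 112 x 12 mm, loose on the other foam rest
- multimeter: bystander: black multimeter with a dial, 70 x 125 x 40 mm, loose
- screwdriver: bystander: small screwdriver, 150 mm long, lying loose
- tweezers: bystander: steel tweezers, 135 mm long, lying loose
- parts_tray: bystander: clear open plastic tray with phone parts in it, 120 x 170 x 45 mm, loose
- solder_reel: bystander: solder reel standing on its flange, 56 mm across, 38 mm high, loose
- flux_jar: bystander: small jar with a black lid, 44 mm across, 38 mm high, loose
- mouse: bystander: computer mouse, 58 x 105 mm, 32 mm high, loose
There are look-alikes about, which are no part of the job. What is shaped like the phone but yellow is not meant.

How it is judged:
On the way:
1. the opened phone lies in the nest, flat on both ledges, lens end towards the hinge, let go, with the press arm still up (horizontal distance between phone and nest below 0.004 m and z of phone in the frame of nest between -0.003 and 0.003 m and angle between the y axis of phone and the y axis of fixture, either way round below 0.06 rad and angle between phone's own z axis and vertical below 0.06 rad and y of phone_lens in the frame of fixture above 0.03 m and contact force between the fingers and phone below 0.1 N and value of joint press below 0.6 rad and linear speed of phone below 0.02 m/s), for 0.2 s.
At the end, for the whole second after the job is handed in: Phone in the nest: within 4 mm of its middle, flat on both ledges within 3 mm, square and level within 0.06 rad, lens end to the hinge; press arm held down by the robot within 0.03 rad of its stop, nest plate pressed at least 3.5 mm, robot not touching the phone (horizontal distance between phone and nest below 0.004 m and z of phone in the frame of nest between -0.003 and 0.003 m and angle between the y axis of phone and the y axis of fixture, either way round below 0.06 rad and angle between phone's own z axis and vertical below 0.06 rad and y of phone_lens in the frame of fixture above 0.03 m and value of joint press above 1.54 rad and value of joint carrier above 0.0035 m and contact force between any of the fingers, the arm and fixture above 2.5 N and contact force between phone and fixture above 6 N and contact force between each of the arm, the fingers and phone below 0.1 N and linear speed of phone below 0.02 m/s); the arm keeps its last pose, push and grip.
It fails at once if a bystander is pushed more than 30 mm from its place (distance of any of closed_phone, multimeter, screwdriver, tweezers, parts_tray, solder_reel, flux_jar, mouse from where it was at the start of the episode above 0.03 m).
It also fails if it takes over 61 s, if anything falls off the work surface, if the arm or the gripper's body presses on something with over 40 N, if the wrist force passes 120 N, or if a joint passes its speed limit or range.

## Working session

There is one attempt and no reset: what is moved stays moved. The work goes in short steps, Python scripts to look and compute and a tool call to move; the robot and the scene stay as the last step left them, time stands still between calls to the robot, and variables do not carry over. Pictures are saved under pics/ and viewed, at most 10 in all, crops included, and the job is handed in when it is done.

Besides the shell and the picture viewer there is one more tool, called after "Call:" as name(argument=value, ...), one argument or row to a line, values as JSON. carry_out: Moves the arm, as the interface text tells. Its arguments: {"type":"object","properties":{"rows":{"type":"array"},"jaw":{"type":"number"},"force":{"type":"number"}},"required":["rows"]}

```bash
mkdir -p pics; ls; python3 - <<'E'
from plant import robot
import cv2,numpy as np
for c in("top","side"):
    im=robot.read_camera(c); cv2.imwrite(f"pics/{c}0.png",im[:,:,::-1])
    m=robot.camera_model(c); print(c,{k:np.round(v,4).tolist() for k,v in m.items()})
    for n in("phone","phone_lens","fixture","press_handle","rest_a","closed_phone"):
        for d in robot.outline_of(c,n)[:3]:
            ys,xs=np.nonzero(d["pixels"]); print(n,round(d["conf"],2),np.round(d["pixel"]),len(xs), xs.min(),xs.max(),ys.min(),ys.max())
print(robot.read_state(),robot.grip_depth)
E
```

```text
pics
top {'fx': 599.4507, 'fy': 599.4507, 'cx': 323.6639, 'cy': 235.8456, 'dist': [-0.1665, 0.0, 0.0, 0.0, 0.0], 'R': [[0.0259, -0.9995, -0.0207], [-0.9993, -0.0253, -0.0275], [0.027, 0.0214, -0.9994]], 't': [-0.0265, 0.559, 1.4605]}
phone 0.91 [492. 281.] 895 474 510 260 306
phone 0.66 [430. 281.] 890 407 452 268 293
phone_lens 0.82 [428. 278.] 931 407 452 268 293
phone_lens 0.57 [490. 283.] 890 475 510 260 305
fixture 0.81 [284. 248.] 5800 227 329 214 281
press_handle 0.8 [242. 246.] 481 228 252 236 260
press_handle 0.46 [297. 254.] 1365 268 321 227 267
press_handle 0.42 [430. 196.] 977 406 453 183 214
rest_a 0.54 [275. 139.] 3578 239 315 108 173
closed_phone 0.72 [428. 196.] 940 406 453 184 213
side {'fx': 517.5238, 'fy': 517.5238, 'cx': 321.8132, 'cy': 235.6816, 'dist': [-0.1326, 0.0, 0.0, 0.0, 0.0], 'R': [[-0.9889, -0.1461, -0.0257], [-0.0493, 0.4872, -0.8719], [0.1398, -0.861, -0.489]], 't': [0.5521, 0.2045, 1.1104]}
phone 0.81 [375. 247.] 487 360 385 235 259
phone 0.6 [377. 225.] 409 357 397 218 233
phone_lens 0.94 [377. 224.] 397 358 396 218 234
phone_lens 0.9 [371. 250.] 439
[... 187 characters left out ...]
.] 389 290 311 233 254
{'t': 0.7, 'q': array([ 1.15461946e+00,  1.30346455e-01,  1.48818729e+00, -1.00368010e-05,
        1.52299931e+00, -8.53883921e-02]), 'dq': array([-0.00037601,  0.00012523,  0.00094809, -0.00040387, -0.00181628,
        0.0009786 ]), 'joint_torque': array([-5.76992588e-04, -5.59638512e+01, -4.91917241e+01,  7.65103335e-02,
        2.36983295e-02, -4.53507721e-05]), 'tool_pos': array([0.19485545, 0.56749439, 0.21867422]), 'orientation': array([5.17230806e-01, 3.09869694e+00, 8.67723489e-05]), 'force': array([ 0.38937068, -0.57479911,  0.55396528]), 'wrist_torque': array([-0.0640032 ,  0.06751471, -0.01740821]), 'gripper_force': 0.0, 'opening': 0.0927863139502169} 0.0188
```

```bash
python3 - <<'E'
import cv2,numpy as np
a=cv2.imread("pics/top0.png"); b=cv2.imread("pics/side0.png")
cv2.imwrite("pics/top0c.png",cv2.resize(a[170:320,200:530],(800,364),interpolation=cv2.INTER_CUBIC))
s=cv2.resize(b[200:380,200:420],(733,600),interpolation=cv2.INTER_CUBIC)
cv2.imwrite("pics/side0c.png",s)
E
```

```text
(no output)
```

View pics/top0.png

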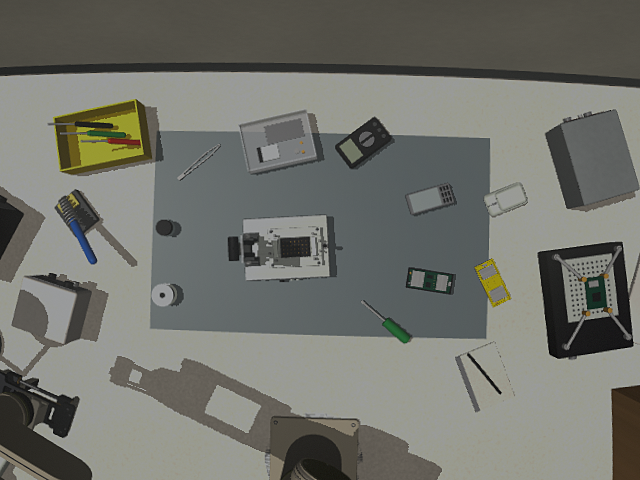

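View pics/top0c.png

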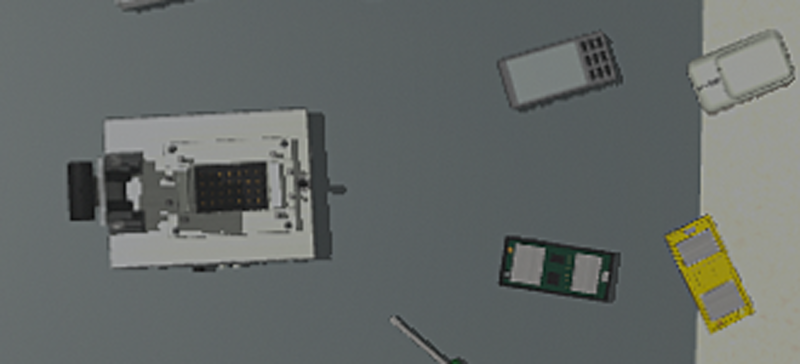

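View pics/side0c.png

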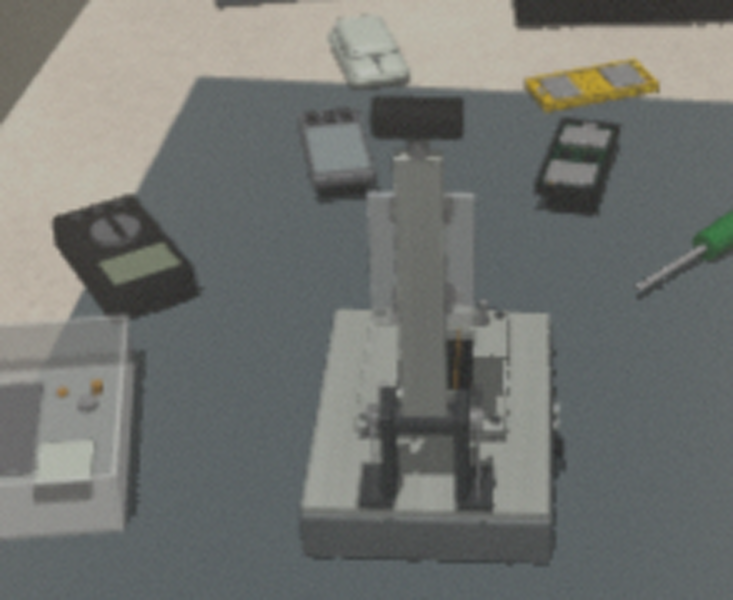

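```bash
python3 - <<'E'
import cv2,numpy as np
a=cv2.imread("pics/top0.png"); b=cv2.imread("pics/side0.png")
p=cv2.resize(a[260:302,400:460],(480,336),interpolation=cv2.INTER_CUBIC)
q=cv2.resize(b[213:237,352:402],(320,154),interpolation=cv2.INTER_CUBIC)
f=cv2.resize(a[205:290,222:347],(500,340),interpolation=cv2.INTER_CUBIC) 
o=np.zeros((600,800,3),np.uint8); 
f=cv2.resize(a[207:287,222:347],(400,256),interpolation=cv2.INTER_CUBIC)
o[:336,:480]=p;o[:154,480:800]=q;o[340:596,:400]=f
cv2.imwrite("pics/z.png",np.clip(o*1.6,0,255).astype(np.uint8))
E
```

```text
(no output)
```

View pics/z.png

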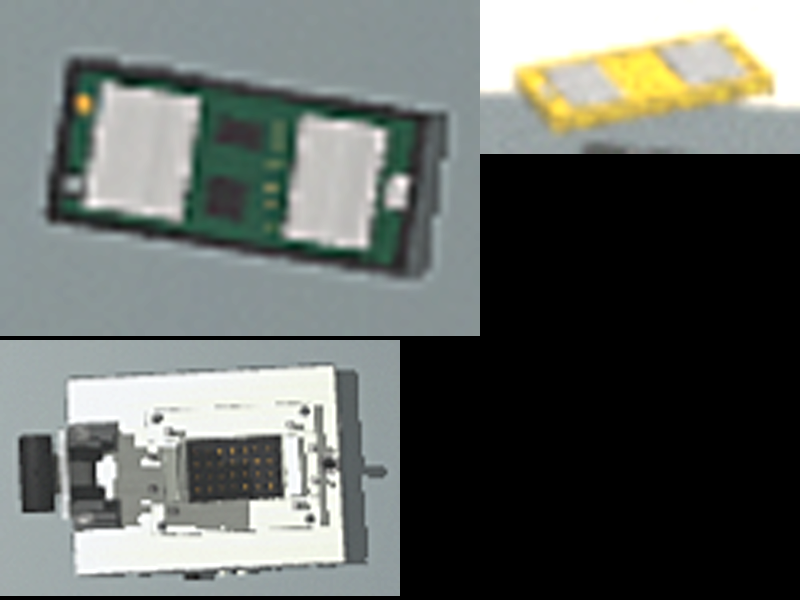

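```bash
cat > h.py <<'E'
import cv2,numpy as np
from plant import robot
from scipy.optimize import minimize
def proj(c,X):
    m=robot.camera_model(c); K=np.array([[m["fx"],0,m["cx"]],[0,m["fy"],m["cy"]],[0,0,1]])
    return cv2.projectPoints(np.asarray(X,float).reshape(-1,1,3),cv2.Rodrigues(np.array(m["R"]))[0],np.array(m["t"],float),K,np.array(m["dist"]))[0].reshape(-1,2)
def box(p,lo,hi,z0,z1):
    c,s=np.cos(p[2]),np.sin(p[2])
    return np.array([[p[0]+c*x-s*y,p[1]+s*x+c*y,z] for z in((z0,z1) if z0<z1 else (z1,)) for x in(lo[0],hi[0]) for y in(lo[1],hi[1])])
def score(g,c,p,lo,hi,z0,z1,sig):
    h=cv2.convexHull(proj(c,box(p,lo,hi,z0,z1)).astype(np.float32)).reshape(-1,2)
    cen=h.mean(0); tot=0;n=0
    for a,b in zip(h,np.roll(h,-1,0)):
        L=np.linalg.norm(b-a)
        if L<3: continue
        t=np.linspace(.06,.94,int(4*L))[:,None]; P=a+(b-a)*t
        nn=np.array([b[1]-a[1],a[0]-b[0]])/L
        if nn@((a+b)/2-cen)<0: nn=-nn
        f=lambda Q:cv2.remap(g,Q[:,0].astype(np.float32),Q[:,1].astype(np.float32),cv2.INTER_LINEAR)
        d=sig*(f(P-nn)-f(P+nn)); tot+=np.clip(d,-20,60).sum(); n+=len(t)
    return -tot/n
def fit(im,c,p0,lo,hi,z0,z1,sig):
    g=cv2.GaussianBlur(im.astype(np.float32).mean(2),(0,0),.6)
    best=None
    for dx in(-.012,-.006,0,.006,.012):
      for dy in(-.012,-.006,0,.006,.012):
        for da in (-.06,0,.06):
          s0=np.array(p0)+[dx,dy,da]
          r=minimize(lambda p:score(g,c,p,lo,hi,z0,z1,sig),s0,method="Nelder-Mead",options=dict(initial_simplex=s0+np.array([[0,0,0],[.004,0,0],[0,.004,0],[0,0,.04]]),xatol=1e-4,fatol=1e-3))
          if best is None or r.fun<best.fun: best=r
    return np.round(best.x,4),round(best.fun,1)
def ray(c,px,z):
    m=robot.camera_model(c); K=np.array([[m["fx"],0,m["cx"]],[0,m["fy"],m["cy"]],[0,0,1]])
    u=cv2.undistortPoints(np.array([[px]],float),K,np.array(m["dist"]))[0,0]
    R=np.array(m["R"]);C=-R.T@np.array(m["t"]);d=R.T@[u[0],u[1],1]; return C+d*(z-C[2])/d[2]
E
python3 - <<'E'
from h import *
T=cv2.imread("pics/top0.png");S=cv2.imread("pics/side0.png")
p=ray("top",(430,281),.028); f=ray("top",(285,248),.042); print(p,f)
for c,im in(("top",T),("side",S)):
    print(c,"phone",fit(im,c,[p[0],p[1],-.13],(-.025,-.055),(.025,.055),.018,.028,-1))
    print(c,"fix",fit(im,c,[f[0],f[1]-.02,.06],(-.075,-.08),(.075,.125),1,.042,1))
for c,im in(("top",T),("side",S)):
    for n,t in (("phone_lens",[.405,-.23,.028]),): print(c,n,proj(c,[t]))
E
```

```text
[ 0.4563671  -0.27226358  0.028     ] [0.52710744 0.07894506 0.042     ]Traceback (most recent call last):
  File "<stdin>", line 5, in <module>
  File "h.py", line 29, in fit
    r=minimize(lambda p:score(g,c,p,lo,hi,z0,z1,sig),s0,method="Nelder-Mead",options=dict(initial_simplex=s0+np.array([[0,0,0],[.004,0,0],[0,.004,0],[0,0,.04]]),xatol=1e-4,fatol=1e-3))
    res = _minimize_neldermead(fun, x0, args, callback, bounds=bounds,
                               **options)
    fxr = func(xr)
    fx = function(np.copy(x), *(wrapper_args + args))
  File "h.py", line 29, in <lambda>
    r=minimize(lambda p:score(g,c,p,lo,hi,z0,z1,sig),s0,method="Nelder-Mead",options=dict(initial_simplex=s0+np.array([[0,0,0],[.004,0,0],[0,.004,0],[0,0,.04]]),xatol=1e-4,fatol=1e-3))
                        ~~~~~^^^^^^^^^^^^^^^^^^^^^^^
  File "h.py", line 11, in score
    h=cv2.convexHull(proj(c,box(p,lo,hi,z0,z1)).astype(np.float32)).reshape(-1,2)
                     ~~~~^^^^^^^^^^^^^^^^^^^^^^
  File "h.py", line 5, in proj
    m=robot.camera_model(c); K=np.array([[m["fx"],0,m["cx"]],[0,m["fy"],m["cy"]],[0,0,1]])
ValueError: time passes only in moves, steps and waits
```

```bash
sed -i 's/^def proj/import functools\n@functools.cache\ndef cm(c): return robot.camera_model(c)\ndef proj/; s/m=robot.camera_model(c)/m=cm(c)/' h.py
cat > m.py <<'E'
from h import *
T=cv2.imread("pics/top0.png");S=cv2.imread("pics/side0.png")
p=ray("top",(430,281),.028); f=ray("top",(285,248),.042)
for c,im in(("top",T),("side",S)):
    print(c,"phone",fit(im,c,[p[0],p[1],-.13],(-.025,-.055),(.025,.055),.018,.028,-1))
    print(c,"fix",fit(im,c,[f[0],f[1]-.02,.06],(-.075,-.08),(.075,.125),1,.042,1))
E
time python3 m.py
```

```text
top phone (array([ 0.4577, -0.271 , -0.1329]), np.float64(-44.1))
top fix (array([0.531 , 0.0557, 0.0753]), np.float64(-30.6))
side phone (array([ 0.461 , -0.2287, -0.11  ]), np.float64(-19.9))
side fix (array([0.5298, 0.0641, 0.0761]), np.float64(-23.1))
real	0m16.193s
user	0m15.697s
sys	0m0.116s
```

```bash
cat > ov.py <<'E'
from h import *
T=cv2.imread("pics/top0.png");S=cv2.imread("pics/side0.png")
P=[.4577,-.271,-.1329];F=[.531,.0557,.0753]
def w(p,x,y,z):
    c,s=np.cos(p[2]),np.sin(p[2]); return [p[0]+c*x-s*y,p[1]+s*x+c*y,z]
def draw(im,c,k,o,size):
    v=cv2.resize(im[o[1]:o[1]+size[1],o[0]:o[0]+size[0]],None,fx=k,fy=k,interpolation=cv2.INTER_CUBIC)
    v=np.clip(v*1.3,0,255).astype(np.uint8)
    def loop(X,col): cv2.polylines(v,[np.round(((proj(c,X)-o+.5)*k-.5)).astype(int)],True,col,1)
    loop([w(P,x,y,.028) for x,y in((-.025,-.055),(.025,-.055),(.025,.055),(-.025,.055))],(0,0,255))
    loop([w(F,x,y,.042) for x,y in((-.075,-.08),(.075,-.08),(.075,.125),(-.075,.125))],(0,0,255))
    loop([w(F,x,y,.0) for x,y in((-.075,-.08),(.075,-.08),(.075,.125),(-.075,.125))],(255,0,255))
    for s in(-.045,.045): loop([w(F,x,s+y,.068) for x,y in((-.022,-.005),(.022,-.005),(.022,.005),(-.022,.005))],(0,255,0))
    loop([w(F,x,.105,z) for x,z in((-.024,.308),(.024,.308),(.024,.286),(-.024,.286))],(255,255,0))
    loop([w(F,x,-.071,.091) for x in(-.005,.005)],(0,255,255))
    return v
a=draw(T,"top",3.4,(222,200),(235,96));b=draw(S,"side",2.6,(282,205),(130,170))
o=np.zeros((600,800,3),np.uint8)
a=a[:326,:799];o[:a.shape[0],:a.shape[1]]=a
cv2.imwrite("pics/ovt.png",a); cv2.imwrite("pics/ovs.png",draw(S,"side",3.4,(282,205),(130,170)))
b=draw(S,"side",3.4,(282,210),(130,80)); 
o[328:600,:b.shape[1]]=b[:272]
b=draw(S,"side",2,(282,240),(130,136)); o[328:600,540:800]=b[:272]
cv2.imwrite("pics/ov.png",o)
E
python3 ov.py
```

```text
(no output)
```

View pics/ov.png

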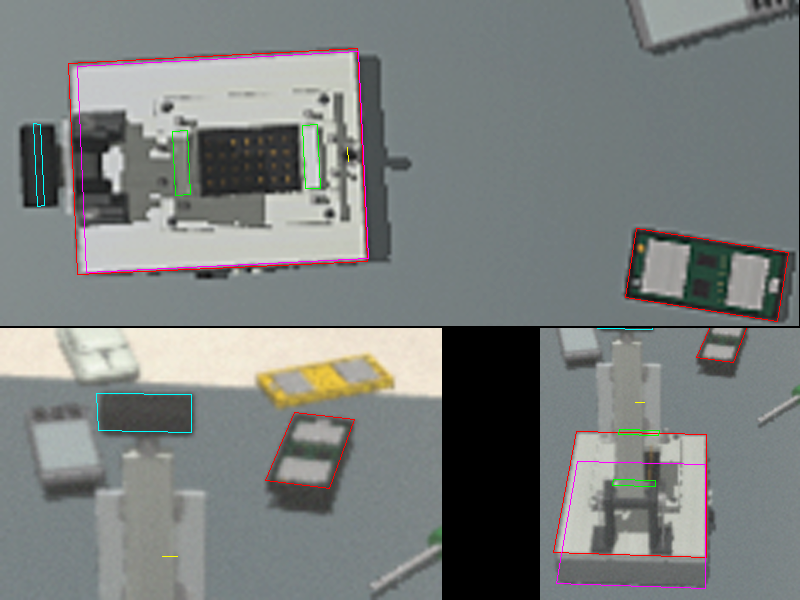

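```bash
cat > mv.py <<'E'
import sys,numpy as np
from plant import robot
from scipy.spatial.transform import Rotation as Ro
# args: x,y,z,yawdeg,n ...
s=robot.read_state();p0=s["tool_pos"];R0=Ro.from_rotvec(s["orientation"])
Y=R0.as_matrix()[:,1];a0=np.degrees(np.arctan2(Y[1],Y[0]))
print("t",round(s["t"],2),"p",np.round(p0,4),"yaw",round(a0,2),"zax",np.round(R0.as_matrix()[:,2],3),"F",np.round(s["force"],1),"open",round(s["opening"],4),"q",np.round(s["q"],2))
cur=np.r_[p0,a0]
for w in sys.argv[1:]:
    v=np.array([float(t) for t in w.split(",")]);n=int(v[4]);tg=v[:4]
    for i in range(1,n+1):
        c=cur+(tg-cur)*i/n;a=np.radians(c[3])
        R=Ro.from_matrix(np.array([[-np.sin(a),np.cos(a),0],[np.cos(a),np.sin(a),0],[0,0,-1]]))
        # columns x,y,z
        R=Ro.from_matrix(np.column_stack([[-np.sin(a),np.cos(a),0],[np.cos(a),np.sin(a),0],[0,0,-1]]))
        d=R0.inv().apply(c[:3]-p0);r=(R0.inv()*R).as_rotvec(degrees=True)
        print([float(x) for x in np.r_[np.round(d,4),np.round(r,1)]],end=",")
    cur=tg
print()
E
python3 mv.py .38,.14,.26,30,9
```

```text
t 0.7 p [0.1949 0.5675 0.2187] yaw 71.05 zax [ 0.  0. -1.] F [ 0.4 -0.6  0.6] open 0.0928 q [ 1.15  0.13  1.49 -0.    1.52 -0.09]
[-0.0349, -0.0382, -0.0046, 0.0, 0.0, 4.6],[-0.0698, -0.0765, -0.0092, 0.0, 0.0, 9.1],[-0.1047, -0.1147, -0.0138, 0.0, 0.0, 13.7],[-0.1395, -0.153, -0.0184, 0.0, 0.0, 18.2],[-0.1744, -0.1912, -0.023, 0.0, 0.0, 22.8],[-0.2093, -0.2295, -0.0276, 0.0, 0.0, 27.4],[-0.2442, -0.2677, -0.0322, 0.0, -0.0, 31.9],[-0.2791, -0.3059, -0.0367, 0.0, -0.0, 36.5],[-0.314, -0.3442, -0.0413, 0.0, -0.0, 41.0],
```

Call:
carry_out(
  rows=[
    [-0.035, -0.038, -0.005, 0, 0, 4.6],
    [-0.07, -0.0765, -0.009, 0, 0, 9.1],
    [-0.105, -0.115, -0.014, 0, 0, 13.7],
    [-0.14, -0.153, -0.018, 0, 0, 18.2],
    [-0.174, -0.191, -0.023, 0, 0, 22.8],
    [-0.209, -0.23, -0.028, 0, 0, 27.4],
    [-0.244, -0.268, -0.032, 0, 0, 31.9],
    [-0.279, -0.306, -0.037, 0, 0, 36.5],
    [-0.314, -0.344, -0.041, 0, 0, 41],
  ],
  jaw=0,
)

```text
t: 1.82
tool_pos: [0.3806, 0.1386, 0.2602]
orientation: [1.573, 2.719, 0.001]
force: [0.6, -0.6, -0.4]
opening: 0.0929
gripper_force: 0.0
```

```bash
python3 mv.py .4577,-.271,.12,-7.6,10
```

```text
t 1.82 p [0.3806 0.1386 0.2602] yaw 29.91 zax [ 0.001  0.    -1.   ] F [ 0.6 -0.6 -0.4] open 0.0929 q [ 0.22 -0.43  1.92  0.    1.65 -0.3 ]
[-0.0393, -0.0138, 0.014, 0.1, 0.0, 3.8],[-0.0787, -0.0275, 0.028, 0.1, 0.0, 7.5],[-0.118, -0.0413, 0.042, 0.1, 0.0, 11.3],[-0.1574, -0.055, 0.0561, 0.1, 0.0, 15.0],[-0.1967, -0.0688, 0.0701, 0.1, 0.0, 18.8],[-0.2361, -0.0825, 0.0841, 0.1, 0.0, 22.5],[-0.2754, -0.0963, 0.0981, 0.1, 0.0, 26.3],[-0.3148, -0.1101, 0.1121, 0.1, -0.0, 30.0],[-0.3541, -0.1238, 0.1261, 0.1, -0.0, 33.8],[-0.3935, -0.1376, 0.1402, 0.1, -0.0, 37.5],
```

Call:
carry_out(
  rows=[
    [-0.039, -0.014, 0.01, 0, 0, 3.8],
    [-0.079, -0.0275, 0.02, 0, 0, 7.5],
    [-0.118, -0.041, 0.03, 0, 0, 11.3],
    [-0.157, -0.055, 0.045, 0, 0, 15],
    [-0.197, -0.069, 0.06, 0, 0, 18.8],
    [-0.236, -0.0825, 0.08, 0, 0, 22.5],
    [-0.275, -0.096, 0.098, 0, 0, 26.3],
    [-0.315, -0.11, 0.112, 0, 0, 30],
    [-0.354, -0.124, 0.126, 0, 0, 33.8],
    [-0.393, -0.1375, 0.14, 0, 0, 37.5],
    [-0.393, -0.1375, 0.14, 0, 0, 37.5],
  ],
)

```text
t: 3.2
tool_pos: [0.457, -0.2708, 0.1181]
orientation: [-2.363, -2.067, 0.001]
force: [0.1, 1.1, 0.3]
opening: 0.0931
gripper_force: 0.0
```

```bash
python3 mv.py .4577,-.271,.06,-7.6,3 .4577,-.271,.011,-7.6,4
```

```text
t 3.2 p [ 0.457  -0.2708  0.1181] yaw -7.65 zax [-0.002  0.001 -1.   ] F [0.1 1.1 0.3] open 0.0931 q [-0.63  0.02  1.79 -0.    1.33 -0.5 ]
[-0.0001, 0.0003, 0.0194, -0.1, -0.0, -0.0],[-0.0001, 0.0005, 0.0387, -0.1, -0.0, -0.0],[-0.0002, 0.0008, 0.0581, -0.1, -0.0, -0.1],[-0.0002, 0.0008, 0.0703, -0.1, -0.0, -0.1],[-0.0002, 0.0009, 0.0826, -0.1, -0.0, -0.1],[-0.0002, 0.0009, 0.0948, -0.1, -0.0, -0.1],[-0.0002, 0.0009, 0.1071, -0.1, -0.0, -0.1],
```

Call:
carry_out(
  rows=[
    [0, 0, 0.02, 0, 0, 0],
    [0, 0.0005, 0.04, 0, 0, 0],
    [0, 0.001, 0.06, 0, 0, 0],
    [0, 0.001, 0.075, 0, 0, 0],
    [0, 0.001, 0.09, 0, 0, 0],
    [0, 0.001, 0.1, 0, 0, 0],
    [0, 0.001, 0.107, 0, 0, 0],
    [0, 0.001, 0.107, 0, 0, 0],
  ],
)

```text
t: 4.2
tool_pos: [0.4586, -0.2689, 0.0122]
orientation: [-2.361, -2.072, 0.0]
force: [0.1, 0.3, 0.1]
opening: 0.093
gripper_force: 0.0
```

Call:
carry_out(
  rows=[
    [0, 0, 0, 0, 0, 0],
    [0, 0, 0, 0, 0, 0],
    [0, 0, 0, 0, 0, 0],
    [0, 0, 0, 0, 0, 0],
    [0, 0, 0, 0, 0, 0],
    [0, 0, 0, 0, 0, 0],
  ],
  jaw=150,
  force=12,
)

```text
t: 4.95
tool_pos: [0.4588, -0.269, 0.0127]
orientation: [2.361, 2.072, -0.0]
force: [-0.9, 0.7, 0.7]
opening: 0.0498
gripper_force: 12.0
```

```bash
python3 mv.py .4577,-.269,.12,-7.6,3 .52,.0557,.17,4.3,9
```

```text
t 4.95 p [ 0.4588 -0.269   0.0127] yaw -7.45 zax [-0. -0. -1.] F [-0.9  0.7  0.7] open 0.0498 q [-0.63  0.15  1.86 -0.    1.13 -0.5 ]
[-0.0, -0.0004, -0.0358, -0.0, 0.0, 0.0],[-0.0001, -0.0008, -0.0715, -0.0, 0.0, 0.1],[-0.0001, -0.0011, -0.1073, -0.0, 0.0, 0.1],[0.0365, 0.001, -0.1128, -0.0, 0.0, -1.2],[0.0732, 0.0032, -0.1184, -0.0, 0.0, -2.5],[0.1099, 0.0054, -0.124, -0.0, 0.0, -3.8],[0.1466, 0.0076, -0.1295, -0.0, 0.0, -5.1],[0.1832, 0.0098, -0.1351, -0.0, 0.0, -6.5],[0.2199, 0.012, -0.1406, -0.0, 0.0, -7.8],[0.2566, 0.0142, -0.1462, -0.0, 0.0, -9.1],[0.2932, 0.0163, -0.1517, -0.0, 0.0, -10.4],[0.3299, 0.0185, -0.1573, -0.0, 0.0, -11.8],
```

Call:
carry_out(
  rows=[
    [0, 0, -0.02, 0, 0, 0],
    [0, 0, -0.055, 0, 0, 0],
    [0, 0, -0.09, 0, 0, 0],
    [0.03, 0.001, -0.115, 0, 0, -1],
    [0.07, 0.003, -0.12, 0, 0, -2.5],
    [0.11, 0.007, -0.125, 0, 0, -3.8],
    [0.15, 0.011, -0.13, 0, 0, -5.2],
    [0.19, 0.015, -0.136, 0, 0, -6.6],
    [0.23, 0.019, -0.142, 0, 0, -8],
    [0.27, 0.024, -0.148, 0, 0, -9.5],
    [0.31, 0.028, -0.154, 0, 0, -11],
    [0.331, 0.0295, -0.157, 0, 0, -11.8],
  ],
)

```text
t: 6.45
tool_pos: [0.5313, 0.0574, 0.1698]
orientation: [-2.133, -2.306, -0.001]
force: [-0.4, -1.1, -0.5]
opening: 0.05
gripper_force: 12.0
```

```bash
python3 mv.py .531,.0557,.09,4.3,4
```

```text
t 6.45 p [0.5313 0.0574 0.1698] yaw 4.48 zax [ 0.  0. -1.] F [-0.4 -1.1 -0.5] open 0.05 q [ 0.01 -0.02  1.73  0.    1.43 -0.07]
[-0.0004, -0.0001, 0.02, 0.0, -0.0, 0.0],[-0.0008, -0.0002, 0.0399, 0.0, -0.0, 0.1],[-0.0013, -0.0003, 0.0599, 0.0, -0.0, 0.1],[-0.0017, -0.0004, 0.0798, 0.0, -0.0, 0.2],
```

Call:
carry_out(
  rows=[
    [0, 0, 0.02, 0, 0, 0],
    [0, 0, 0.04, 0, 0, 0],
    [0, 0, 0.06, 0, 0, 0],
    [0, 0, 0.08, 0, 0, 0],
    [0, 0, 0.084, 0, 0, 0],
    [0, 0, 0.084, 0, 0, 0],
    [0, 0, 0.084, 0, 0, 0],
  ],
)

```text
t: 7.32
tool_pos: [0.5316, 0.0551, 0.0864]
orientation: [2.135, 2.303, 0.001]
force: [-0.3, 0.4, -1.2]
opening: 0.0502
gripper_force: 12.0
```

```bash
python3 - <<'E'
from h import *
s=robot.read_state();print(s["tool_pos"],s["orientation"],s["force"])
T=robot.read_camera("top")[:,:,::-1].copy();S=robot.read_camera("side")[:,:,::-1].copy()
cv2.imwrite("pics/top1.png",T);cv2.imwrite("pics/side1.png",S)
z=s["tool_pos"][2]+.0155; P=[.531,.0557,.0753]
def w(p,x,y,z):
    c,s=np.cos(p[2]),np.sin(p[2]); return [p[0]+c*x-s*y,p[1]+s*x+c*y,z]
o=np.zeros((600,800,3),np.uint8)
for c,im,k,org,size,at in(("top",T,6,(240,210),(100,70),(0,0)),("side",S,4,(280,245),(100,100),(0,400))):
    v=np.clip(cv2.resize(im[org[1]:org[1]+size[1],org[0]:org[0]+size[0]],None,fx=k,fy=k,interpolation=cv2.INTER_CUBIC)*1.3,0,255).astype(np.uint8)
    for dy,col in((.0,(0,0,255)),):
        X=[w(P,x,y+dy,z) for x,y in((-.025,-.055),(.025,-.055),(.025,.055),(-.025,.055))]
        cv2.polylines(v,[np.round((proj(c,X)-org+.5)*k-.5).astype(int)],True,col,1)
    if c=="top": o[:420,:600]=v
    else: 
        v=cv2.resize(v,(200,200)); o[400:600,600:800]=v
cv2.imwrite("pics/chk1.png",o)
E
```

```text
[0.53162872 0.05508548 0.08643786] [2.13529488e+00 2.30296306e+00 1.30613523e-03] [-0.33194711  0.35080259 -1.21506125]
```

View pics/chk1.png

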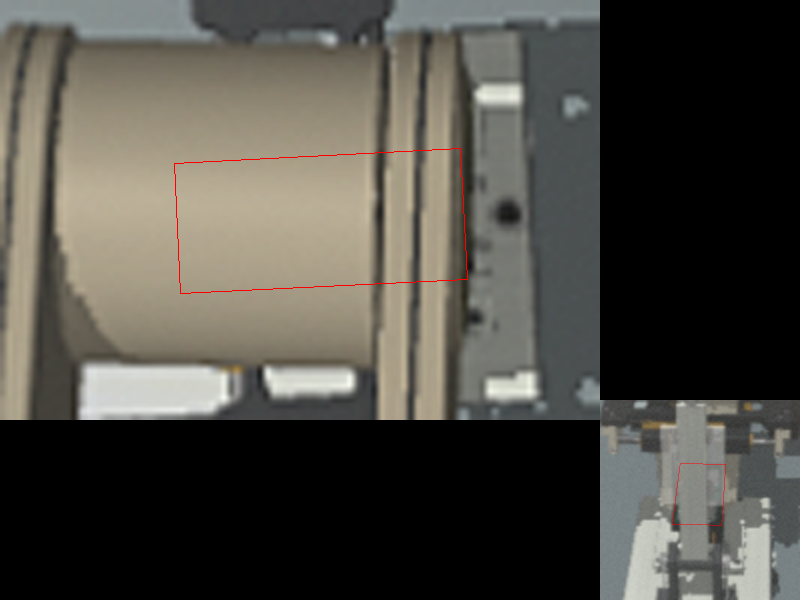

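Call:
carry_out(
  rows=[
    [0.0027, 0, 0.003, 0, 0, 0],
    [0.0027, 0, 0.008, 0, 0, 0],
    [0.0027, 0, 0.013, 0, 0, 0],
    [0.0027, 0, 0.015, 0, 0, 0],
    [0.0027, 0, 0.017, 0, 0, 0],
    [0.0027, 0, 0.019, 0, 0, 0],
    [0.0027, 0, 0.019, 0, 0, 0],
    [0.0027, 0, 0.019, 0, 0, 0],
  ],
)

```text
t: 8.43
tool_pos: [0.5308, 0.058, 0.0666]
orientation: [-2.135, -2.304, 0.0]
force: [0.1, 0.2, -1.1]
opening: 0.05
gripper_force: 12.0
```

Call:
carry_out(
  rows=[
    [0, 0, 0.001, 0, 0, 0],
    [0, 0, 0.002, 0, 0, 0],
    [0, 0, 0.003, 0, 0, 0],
    [0, 0, 0.0035, 0, 0, 0],
    [0, 0, 0.0035, 0, 0, 0],
    [0, 0, 0.0035, 0, 0, 0],
  ],
)

```text
t: 9.18
tool_pos: [0.5308, 0.058, 0.0631]
orientation: [-2.136, -2.304, 0.0]
force: [-0.7, 0.8, -0.7]
opening: 0.0498
gripper_force: 12.0
```

Call:
carry_out(
  rows=[
    [0, 0, 0.0005, 0, 0, 0],
    [0, 0, 0.001, 0, 0, 0],
    [0, 0, 0.001, 0, 0, 0],
    [0, 0, 0.001, 0, 0, 0],
  ],
)

```text
t: 9.68
tool_pos: [0.5308, 0.0581, 0.0623]
orientation: [-2.136, -2.304, -0.0]
force: [-2.7, -0.6, 3.1]
opening: 0.0499
gripper_force: 12.0
```

Call:
carry_out(
  rows=[
    [0, 0, 0, 0, 0, 0],
    [0, 0, 0, 0, 0, 0],
    [0, 0, 0, 0, 0, 0],
    [0, 0, 0, 0, 0, 0],
  ],
  jaw=60,
)

```text
t: 10.18
tool_pos: [0.5309, 0.0581, 0.0621]
orientation: [2.136, 2.304, 0.0]
force: [-0.6, 1.0, -1.2]
opening: 0.0708
gripper_force: 0.0
```

Call:
carry_out(
  rows=[
    [0, 0, -0.01, 0, 0, 0],
    [0, 0, -0.03, 0, 0, 0],
    [0, 0, -0.06, 0, 0, 0],
    [0, 0, -0.1, 0, 0, 0],
    [-0.04, 0, -0.13, 0, 0, 0],
    [-0.09, 0, -0.15, 0, 0, 0],
    [-0.14, 0, -0.17, 0, 0, 0],
    [-0.19, 0, -0.19, 0, 0, 0],
    [-0.24, 0, -0.2, 0, 0, 0],
    [-0.27, 0, -0.2, 0, 0, 0],
  ],
)

```text
t: 11.42
tool_pos: [0.5517, -0.2139, 0.2644]
orientation: [2.135, 2.3, 0.001]
force: [-0.6, 0.6, -0.8]
opening: 0.0712
gripper_force: 0.0
```

```bash
python3 mv.py; python3 - <<'E'
from h import *
T=robot.read_camera("top")[:,:,::-1].copy()
cv2.imwrite("pics/top2.png",T)
v=np.clip(cv2.resize(T[207:287,222:342],None,fx=6,fy=6,interpolation=cv2.INTER_CUBIC)*1.3,0,255).astype(np.uint8)
P=[.531,.0557,.0753];org=(222,207);k=6;c,s=np.cos(P[2]),np.sin(P[2])
X=[[P[0]+c*x-s*y,P[1]+s*x+c*y,.078] for x,y in((-.025,-.055),(.025,-.055),(.025,.055),(-.025,.055))]
cv2.polylines(v,[np.round((proj("top",X)-org+.5)*k-.5).astype(int)],True,(0,0,255),1)
cv2.imwrite("pics/chk2.png",v)
E
```

```text
t 11.43 p [ 0.5517 -0.2139  0.2644] yaw 4.25 zax [ 0.003 -0.002 -1.   ] F [-0.6  0.6 -0.8] open 0.0712 q [-0.46  0.09  1.45 -0.    1.6  -0.53]
```

View pics/chk2.png

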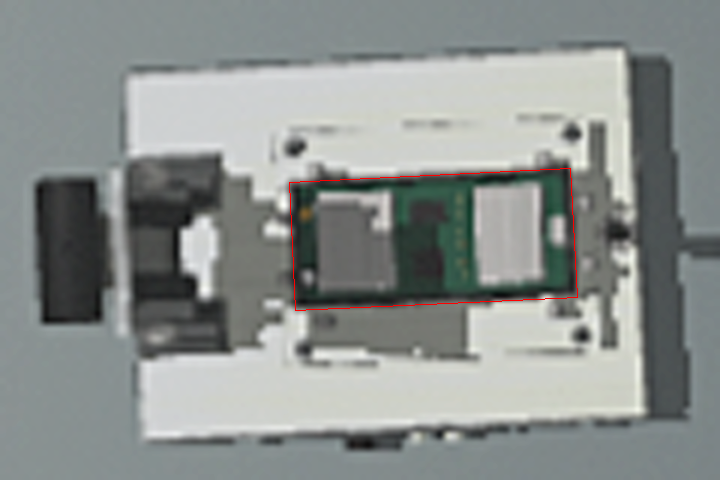

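```bash
python3 mv.py .538,-.05,.36,4.3,5 .5235,.1604,.36,4.3,6
```

```text
t 11.47 p [ 0.5512 -0.2166  0.2634] yaw 4.16 zax [ 0.001 -0.003 -1.   ] F [-2.8 -0.3 -0.9] open 0.0712 q [-0.46  0.09  1.45 -0.    1.6  -0.53]
[0.0334, -0.0002, -0.0194, 0.1, 0.2, -0.0],[0.0667, -0.0004, -0.0388, 0.1, 0.2, -0.1],[0.1001, -0.0006, -0.0582, 0.1, 0.2, -0.1],[0.1334, -0.0008, -0.0776, 0.1, 0.2, -0.1],[0.1668, -0.001, -0.0971, 0.1, 0.2, -0.1],[0.2019, -0.0008, -0.0972, 0.1, 0.2, -0.1],[0.2371, -0.0007, -0.0973, 0.1, 0.2, -0.1],[0.2722, -0.0006, -0.0974, 0.1, 0.2, -0.1],[0.3074, -0.0004, -0.0975, 0.1, 0.2, -0.1],[0.3425, -0.0003, -0.0976, 0.1, 0.2, -0.1],[0.3777, -0.0002, -0.0977, 0.1, 0.2, -0.1],
```

Call:
carry_out(
  rows=[
    [0.033, 0, -0.02, 0, 0, 0],
    [0.067, 0, -0.04, 0, 0, 0],
    [0.1, 0, -0.06, 0, 0, 0],
    [0.133, -0.001, -0.08, 0, 0, 0],
    [0.167, -0.001, -0.097, 0, 0, 0],
    [0.202, -0.001, -0.097, 0, 0, 0],
    [0.237, -0.001, -0.097, 0, 0, 0],
    [0.272, 0, -0.097, 0, 0, 0],
    [0.307, 0, -0.097, 0, 0, 0],
    [0.342, 0, -0.097, 0, 0, 0],
    [0.378, 0, -0.097, 0, 0, 0],
    [0.378, 0, -0.097, 0, 0, 0],
  ],
  jaw=0,
)

```text
t: 12.98
tool_pos: [0.522, 0.168, 0.3597]
orientation: [-2.132, -2.307, -0.001]
force: [0.5, -1.3, 0.4]
opening: 0.0932
gripper_force: 0.0
```

```bash
python3 mv.py .5235,.1604,.278,4.3,6
```

```text
t 12.97 p [0.522  0.168  0.3597] yaw 4.54 zax [ 0.     0.001 -1.   ] F [ 0.5 -1.3  0.4] open 0.0932 q [ 0.22 -0.02  1.39  0.    1.77  0.14]
[-0.0013, 0.0001, 0.0136, 0.0, -0.0, 0.0],[-0.0026, 0.0003, 0.0272, 0.0, -0.0, 0.1],[-0.0038, 0.0004, 0.0408, 0.0, -0.0, 0.1],[-0.0051, 0.0006, 0.0544, 0.0, -0.0, 0.2],[-0.0064, 0.0007, 0.0681, 0.0, -0.0, 0.2],[-0.0077, 0.0009, 0.0817, 0.0, -0.0, 0.2],
```

Call:
carry_out(
  rows=[
    [-0.003, 0, 0.01, 0, 0, 0],
    [-0.006, 0.0005, 0.025, 0, 0, 0],
    [-0.0077, 0.001, 0.04, 0, 0, 0],
    [-0.0077, 0.001, 0.055, 0, 0, 0],
    [-0.0077, 0.001, 0.07, 0, 0, 0],
    [-0.0077, 0.001, 0.0815, 0, 0, 0],
    [-0.0077, 0.001, 0.0815, 0, 0, 0],
    [-0.0077, 0.001, 0.0815, 0, 0, 0],
  ],
)

```text
t: 13.98
tool_pos: [0.5245, 0.1583, 0.2782]
orientation: [2.135, 2.304, 0.001]
force: [-0.1, 1.0, -0.6]
opening: 0.0929
gripper_force: 0.0
```

Call:
carry_out(
  rows=[
    [0.002, -0.001, 0, 0, 0, 0],
    [0.002, -0.001, 0, 0, 0, 0],
    [0.002, -0.001, 0, 0, 0, 0],
    [0.002, -0.001, 0, 0, 0, 0],
    [0.002, -0.001, 0, 0, 0, 0],
    [0.002, -0.001, 0, 0, 0, 0],
    [0.002, -0.001, 0, 0, 0, 0],
    [0.002, -0.001, 0, 0, 0, 0],
  ],
  jaw=170,
  force=25,
)

```text
t: 14.98
tool_pos: [0.5212, 0.16, 0.2775]
orientation: [-2.133, -2.302, 0.005]
force: [-11.1, -1.3, 4.8]
opening: 0.0476
gripper_force: 25.0
```

Call:
carry_out(
  rows=[
    [0, -0.0015, 0, 0, 0, 0],
    [0, -0.003, 0, 0, 0, 0],
    [-0.0174, -0.003, 0.001, 0, 0, 0],
    [-0.0347, -0.003, 0.003, 0, 0, 0],
    [-0.0518, -0.003, 0.007, 0, 0, 0],
    [-0.0684, -0.003, 0.012, 0, 0, 0],
    [-0.0845, -0.003, 0.019, 0, 0, 0],
    [-0.1, -0.003, 0.027, 0, 0, 0],
    [-0.1147, -0.003, 0.036, 0, 0, 0],
    [-0.1286, -0.003, 0.047, 0, 0, 0],
    [-0.1414, -0.003, 0.0586, 0, 0, 0],
    [-0.1414, -0.003, 0.0586, 0, 0, 0],
  ],
)

```text
t: 16.48
tool_pos: [0.5324, 0.0172, 0.2195]
orientation: [2.135, 2.3, 0.003]
force: [6.2, -0.3, 4.8]
opening: 0.048
gripper_force: 25.0
```

```bash
python3 - <<'E'
from plant import robot; import numpy as np
s=robot.read_state();p=s["tool_pos"];d=p[:2]-[.531,.0557];a=.0753
print(p,s["force"],s["opening"],"fix xy",d@[np.cos(a),np.sin(a)],d@[-np.sin(a),np.cos(a)],"r",np.hypot(d@[-np.sin(a),np.cos(a)]-.105,p[2]+.0188-.097))
E
```

```text
[0.53244738 0.01721377 0.21954197] [ 6.16014098 -0.3378358   4.82701003] 0.04796312627549757 fix xy -0.0014519935174201837 -0.03848605137799411 r 0.2014095315808694
```

Call:
carry_out(
  rows=[
    [-0.0118, 0.001, 0.0128, 0, 0, 0],
    [-0.0224, 0.001, 0.0267, 0, 0, 0],
    [-0.0318, 0.001, 0.0414, 0, 0, 0],
    [-0.0399, 0.001, 0.0569, 0, 0, 0],
    [-0.0465, 0.001, 0.073, 0, 0, 0],
    [-0.0518, 0.001, 0.0896, 0, 0, 0],
    [-0.0556, 0.001, 0.1067, 0, 0, 0],
    [-0.0575, 0.001, 0.12, 0, 0, 0],
    [-0.0575, 0.001, 0.12, 0, 0, 0],
  ],
)

```text
t: 17.6
tool_pos: [0.5371, -0.0406, 0.0991]
orientation: [2.134, 2.301, -0.001]
force: [3.1, -6.3, 4.9]
opening: 0.0478
gripper_force: 25.0
```

```bash
cat > st.py <<'E'
from plant import robot; import numpy as np
s=robot.read_state();p=s["tool_pos"];d=p[:2]-[.531,.0557];a=.0753
y=d@[-np.sin(a),np.cos(a)]
print(s["t"],p,s["force"],s["opening"],"fix xy",d@[np.cos(a),np.sin(a)],y,"r",np.hypot(y-.105,p[2]+.0188-.097),"th",np.arctan2(.105-y,p[2]+.0188-.097))
E
python3 st.py
```

```text
17.6 [ 0.53705019 -0.04063775  0.09913211] [ 3.1137393  -6.27272451  4.92638816] 0.047839431137636015 fix xy -0.00121433414683338 -0.09651990262037674 r 0.2026041070406365 th 1.4672963329146507
```

Call:
carry_out(
  rows=[
    [-0.001, 0, 0.004, 0, 0, 0],
    [-0.0015, 0, 0.008, 0, 0, 0],
    [-0.002, 0, 0.012, 0, 0, 0],
    [-0.002, 0, 0.016, 0, 0, 0],
    [-0.002, 0, 0.019, 0, 0, 0],
    [-0.002, 0, 0.019, 0, 0, 0],
  ],
)

```text
t: 18.35
tool_pos: [0.5372, -0.0422, 0.081]
orientation: [2.134, 2.301, -0.001]
force: [2.3, -5.4, 6.3]
opening: 0.0479
gripper_force: 25.0
```

```bash
python3 st.py
```

```text
18.35 [ 0.53721756 -0.04222408  0.08095865] [ 2.27964715 -5.40667325  6.27058879] 0.04792140913789852 fix xy -0.0011667773720163688 -0.09811433568647418 r 0.20313306845952098 th 1.557215410991836
```

Call:
carry_out(
  rows=[
    [-0.001, 0, 0.001, 0, 0, 0],
    [-0.001, 0, 0.002, 0, 0, 0],
    [-0.001, 0, 0.003, 0, 0, 0],
    [-0.001, 0, 0.003, 0, 0, 0],
  ],
)

```text
t: 18.85
tool_pos: [0.5372, -0.0424, 0.078]
orientation: [2.134, 2.302, 0.001]
force: [1.0, -2.3, 6.9]
opening: 0.0479
gripper_force: 25.0
```

Call:
carry_out(
  rows=[
    [0, 0, 0.001, 0, 0, 0],
    [0, 0, 0.002, 0, 0, 0],
    [0, 0, 0.002, 0, 0, 0],
  ],
)

```text
t: 19.23
tool_pos: [0.5372, -0.0425, 0.0761]
orientation: [2.134, 2.302, 0.001]
force: [0.4, -1.8, 7.2]
opening: 0.048
gripper_force: 25.0
```

Call:
carry_out(
  rows=[
    [0, 0, 0.001, 0, 0, 0],
    [0, 0, 0.002, 0, 0, 0],
    [0, 0, 0.002, 0, 0, 0],
  ],
)

```text
t: 19.6
tool_pos: [0.5372, -0.0426, 0.0741]
orientation: [2.134, 2.302, 0.0]
force: [0.3, -2.4, 7.4]
opening: 0.0476
gripper_force: 25.0
```

Call:
carry_out(
  rows=[
    [0, 0, 0.001, 0, 0, 0],
    [0, 0, 0.002, 0, 0, 0],
    [0, 0, 0.002, 0, 0, 0],
  ],
)

```text
t: 19.98
tool_pos: [0.5372, -0.0426, 0.0722]
orientation: [2.134, 2.302, 0.0]
force: [0.3, -2.8, 8.2]
opening: 0.048
gripper_force: 25.0
```

```bash
python3 - <<'E'
from h import *
S=robot.read_camera("side")[:,:,::-1].copy()
v=np.clip(cv2.resize(S[230:380,270:400],None,fx=4,fy=4,interpolation=cv2.INTER_CUBIC)*1.3,0,255).astype(np.uint8)
P=[.531,.0557,.0753];org=(270,230);k=4;c,s=np.cos(P[2]),np.sin(P[2])
def L(X,col):
    X=[[P[0]+c*x-s*y,P[1]+s*x+c*y,z] for x,y,z in X]
    cv2.polylines(v,[np.round((proj("side",X)-org+.5)*k-.5).astype(int)],False,col,1)
L([(-.013,.105,.097),(-.013,-.085,.097)],(0,0,255));L([(.013,.105,.097),(.013,-.085,.097)],(0,0,255))
L([(-.024,-.095,.108),(.024,-.095,.108),(.024,-.095,.086),(-.024,-.095,.086),(-.024,-.095,.108)],(0,255,255))
cv2.imwrite("pics/chk3.png",v)
E
```

```text
(no output)
```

View pics/chk3.png

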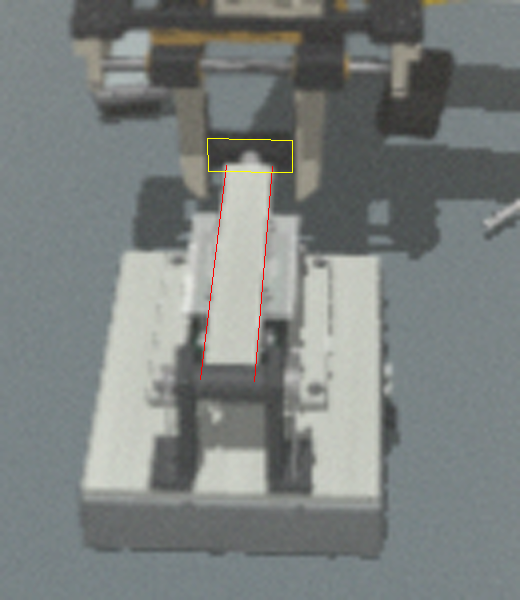

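Call:
carry_out(
  rows=[
    [0, 0, 0, 0, 0, 0],
    [0, 0, 0.001, 0, 0, 0],
    [0, 0, 0.002, 0, 0, 0],
    [0, 0, 0.003, 0, 0, 0],
    [0, 0, 0.003, 0, 0, 0],
  ],
  force=45,
)

```text
t: 20.65
tool_pos: [0.5373, -0.0427, 0.0695]
orientation: [2.134, 2.302, 0.0]
force: [-1.4, -3.1, 10.8]
opening: 0.0477
gripper_force: 45.0
```

Call:
carry_out(
  rows=[
    [0, 0, 0.001, 0, 0, 0],
    [0, 0, 0.002, 0, 0, 0],
    [0, 0, 0.003, 0, 0, 0],
    [0, 0, 0.003, 0, 0, 0],
  ],
)

```text
t: 21.15
tool_pos: [0.5373, -0.0427, 0.0673]
orientation: [2.134, 2.302, 0.0]
force: [-5.8, -3.0, 17.7]
opening: 0.0474
gripper_force: 45.0
```

Call:
carry_out(
  rows=[
    [0, 0, 0.001, 0, 0, 0],
    [0, 0, 0.0015, 0, 0, 0],
    [0, 0, 0.0015, 0, 0, 0],
    [0, 0, 0.0015, 0, 0, 0],
    [0, 0, 0.0015, 0, 0, 0],
    [0, 0, 0.0015, 0, 0, 0],
  ],
)

```text
t: 21.9
tool_pos: [0.5374, -0.0427, 0.0664]
orientation: [2.134, 2.302, 0.0]
force: [-9.0, -1.9, 22.8]
opening: 0.0474
gripper_force: 45.0
```

```bash
python3 st.py; python3 - <<'E'
from h import *
S=robot.read_camera("side")[:,:,::-1].copy()
cv2.imwrite("pics/side4.png",S)
v=np.clip(cv2.resize(S[250:340,300:360],None,fx=6,fy=6,interpolation=cv2.INTER_CUBIC)*1.3,0,255).astype(np.uint8)
P=[.531,.0557,.0753];org=(300,250);k=6;c,s=np.cos(P[2]),np.sin(P[2])
def L(X,col):
    X=[[P[0]+c*x-s*y,P[1]+s*x+c*y,z] for x,y,z in X]
    cv2.polylines(v,[np.round((proj("side",X)-org+.5)*k-.5).astype(int)],False,col,1)
L([(-.024,-.095,.108),(.024,-.095,.108),(.024,-.095,.086),(-.024,-.095,.086),(-.024,-.095,.108)],(0,255,255))
cv2.imwrite("pics/chk4.png",v)
E
```

```text
21.9 [ 0.53738151 -0.04274014  0.06642501] [-9.03832696 -1.94009891 22.83658654] 0.04743263532773674 fix xy -0.001042116898535613 -0.09864126152463425 r 0.20398140568688203 th 1.6285542523680383
```

View pics/chk4.png

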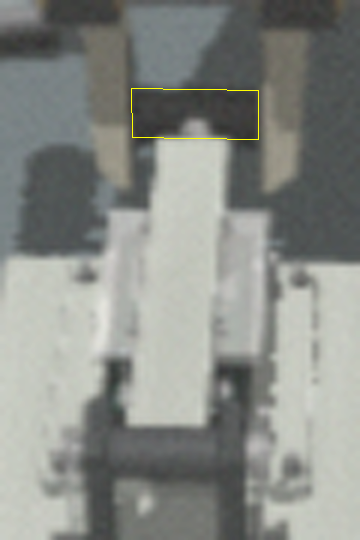

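The handle now sits on its predicted stop position (box around pixels 322–343, 265–273). The force is also climbing steeply, to 22.8 N, above the 9–12 N expected at the stop, so I'm handing in.

```bash
python3 -c "
from plant import robot
print(robot.close_job())"
```

```text
the job is handed in; nothing more can be done
None
```

The job is handed in, result not shown: the opened phone was placed in the nest lens end to the hinge and let go (checked in the top picture), and the gripper is holding the press arm on its stop at about 23 N, at 21.9 s of 61 s. I did not re-check the phone's position under the closed arm or the bystanders.

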